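# Open the extraction gate behind the upstand with the gate hook

### The arm

A 6-joint arm with a two-finger parallel gripper is mounted at the origin on the work surface. World frame = base frame: x ahead of the robot, y to its left, z up, the work surface at z = 0. Lengths are in m, angles in rad, forces in N, time in s.
With the tool pointing down it reaches from about 0.35 to 0.975 m from the base axis. Payload 7.1 kg.
Tool frame: the origin (TCP) lies midway between the tips of the shut fingers; the grasp point (between the pads) lies 19 mm behind it; z points along the fingers, x is the direction in which the jaws open and shut, and the axes are right-handed (so a half turn about z gives the same grasp; the last joint's range is limited). The gripper opens to 88 mm and grips with 3 to 60 N. Pads are 20 mm wide; open, the fingers measure 115 mm over their backs; the gripper's body (75 mm by 178 mm) begins 61 mm behind the grasp point.
Start: joints at [1.244, 0.423, 1.63, -0, 1.089, -0.019], TCP at [0.189, 0.596, 0.186] pointing down, gripper open.
Joint ranges: [-3, 3], [-0.9, 2.11], [0.09, 2.58], [-1.31, 4.45], [0.11, 2.69], [-2.54, 2.54]. Speed limits (rad/s): [2.39, 2.39, 3.01, 3.14, 3.14, 3.14].

### API

Orientations are given as a unit quaternion [w, x, y, z].
In Python, from station import move_pose, movel, movej, command_gripper, wait, inverse_kinematics, read_camera, camera_info, MotionError, job_done, get_time, get_joint_pos, get_qvel, get_effort, get_tcp_pos, get_ee_rot, get_ft_force, get_ft_torque, get_grip_width gives the robot as it stands. Calls block until the motion is done:
- move_pose(position, orientation): joint-space move of the TCP to a pose.
- movel(position, frame=None, v=0.15, until_force=None): straight line of the TCP; frame=None keeps the orientation; v is the mean speed in m/s. With until_force (N) it stops when the force on the tool has changed by that much, and returns True; else False.
- movej(angles): joint-space move.
- command_gripper(opening): opening from 0.0 (shut) to 1.0 (fully open); the grip force is fixed at half the most; returns when the fingers have stopped.
- wait(seconds).
- inverse_kinematics(position, orientation): joint angles nearest the present ones, or None.
- read_camera(name): name is "scene" or "top" or "wrist"; returns the picture (420x560x3 uint8, red, green, blue); there is no depth.
- camera_info(name): a dict with "intrinsics" (3x3 intrinsics, pixels), "T" (4x4, takes a point from camera to world coordinates); the wrist camera has in their place "tool_from_camera" (4x4, takes a point from camera to tool coordinates, whose origin is the TCP and whose axes are the tool frame's). Camera axes: x right, y up, looking along -z (the intrinsics and any distortion apply to the point x, -y, -z); pixel columns grow to the right and rows downward; lengths in m; the calibration is good to about 2 mm. The wrist camera is an equidistant fisheye: a pixel r from the principal point sees the ray r / f radians off the axis. A picture is of the moment at which its call begins: read the wrist's pose just before it. camera_info takes no time and is no camera call.
A pose or a line that the arm cannot do raises MotionError and nothing moves.
- job_done(): hands the job in, once; it reports no verdict.
Readings, each from a call of its own:
- get_time(): time.
- get_joint_pos(): joint angles.
- get_qvel(): joint speeds.
- get_effort(): joint torques, N m.
- get_tcp_pos(): TCP position.
- get_ee_rot(): TCP orientation.
- get_ft_force(): force on the tool from outside, world axes, zero at the start.
- get_ft_torque(): the same for the moment, N m.
- get_grip_width(): opening from 0.0 (shut) to 1.0 (fully open).
Only numpy, scipy, OpenCV 4.12 (cv2) and the standard library are available. Lean on these libraries where they do the work, as an engineer would, in place of code of your own. Each camera call takes 0.05 s, during which the arm holds its last target.

### The job

Take the hook from its rest, reach over the green upstand and draw out the slide of the extraction gate that has no wing screw, slowly and gently, with no more than about a kilo of pull, until you feel it come up firmly on its stop, and hold it there a moment; then hang the hook back in its rest. Work the slide with the hook only, keep the hook off the upstand, and leave the other gate and the things on the bench alone.

Things in the scene. Friction and masses are not known exactly. Their poses are not given: they have to be found in the camera images.
- hook_grip (a point): gate hook, 0.2 kg: 8 mm steel rod bent to an L in a wooden handle (x -85 to +40 mm, 18 wide, 24 high). Point on the handle's axis, where to hold it; x along the shank to the bend, z up. The leg's axis is at x = +105 mm; it hangs straight down to its round end at z = -100 mm. Gripped here with 60 N it stays put in the fingers under 12 N at the leg's end, which then gives about 1 mm per 3 N.
- rest_seat (a point): where hook_grip lies (within 3 mm), same axes, when the hook hangs in its rest; 135 mm above the bench. The rest: fixed grey steel stand, two notched plates 6 x 60 mm: at x = -60 mm (21 mm wide notch under the handle) and x = +70 mm (13 mm notch under the rod), cheeks opening like a V over each; base 190 x 75 mm. Free under the handle; the leg hangs beyond the front plate.
- upstand_top (a point): middle of the top edge of the green sheet-steel upstand, on its front face: 500 mm long along y, 140 mm high, 3 mm thick, a 14 mm lip folded back (+x) on top; fixed. x points to the back, z up. Pipe and gates stand behind it, pipe axis at x = +215 mm, 80 mm above the bench; nothing there is higher than 160 mm above the bench.
- gate_flange (a point): gate to open (no wing screw). Its upright 3 mm slide plate sticks out of the 132 mm high housing towards the upstand; the plate's front end is folded to +y: a flange 26 long, 76 high, 3 mm thick. Point on the flange's back face (to the housing), half-way along, at its top edge, 118 mm above the bench. +x to the housing (39 mm free when shut; the hook's leg goes in here), z up; opens along -x.
- gate (a joint): how far that slide is drawn out, m: 0 shut; starts at 0 to 0.012. It drags with 1 to 3 N and stays where it is left. It ends on a hard stop pin inside the housing, unseen and set differently every time, between 0.046 and 0.070. At the stop a steady pull of 6 to 10 N is right.
- gate2_flange (a point): the same point on the other gate, alike but with a 45 mm wing screw standing on top of its housing; to be left alone. The two may stand either way round, 200 mm apart along the pipe.
- stud_mid (a point): bystander: M12 threaded rod 180 mm long with two nuts, lying on the bench; its centre, x along it
- square_mid (a point): bystander: engineer's square, stock 75 x 16 x 16 mm (y along it), blade 100 mm along x; centre of the stock
- phone_mid (a point): bystander: phone in a black case 150 (x) x 74 x 10 mm lying on the bench; its centre

How it is judged:
On the way, in this order (a step that is already met when the one before it is completed fails the run):
1. the hook is lifted out of its rest (z of hook_grip in the frame of rest_seat above 0.04 m), for 0.2 s.
2. the slide is drawn out and held still on its stop by the hook, which pulls with more than 4.5 N (value of joint gate above 0.0445 m and contact force between hook and gate above 4.5 N and velocity of joint gate between -0.003 and 0.003 m/s), for 0.25 s.
At the end, for the whole second after the job is handed in: The slide of the gate without the wing screw has been pulled up on its stop with over 4.5 N and is left drawn out by over 44 mm; the hook, let go, hangs still and upright in both notches of its rest, holding point within 12 mm of the seat, shank within 0.06 rad of the rest's line (value of joint gate above 0.044 m and distance between hook_grip and rest_seat below 0.012 m and angle between the x axis of hook_grip and the x axis of rest_seat, either way round below 0.06 rad and angle between hook_grip's own z axis and vertical below 0.15 rad and linear speed of hook below 0.02 m/s and contact force between hook and rest above 0.5 N); the robot touches nothing.
It fails at once if the slide is yanked: more than 15 N between hook and slide (contact force between hook and gate above 15 N).
It fails at once if the hook knocks or leans on the upstand with more than 4 N (contact force between hook and upstand above 4 N).
It fails at once if the gripper or arm touches the slide (contact force between any of the arm, the fingers and gate above 0.5 N).
It fails at once if the locked gate's slide is moved by more than 3 mm (distance of gate2_flange from where it was at the start of the episode above 0.003 m).
It fails at once if a bystander on the bench is moved by more than 10 mm (distance of any of stud_mid, square_mid, phone_mid from where it was at the start of the episode above 0.01 m).
It also fails if it takes over 58 s, if anything falls off the work surface, if the arm or the gripper's body presses on something with over 40 N, if the wrist force passes 120 N, or if a joint passes its speed limit or range.

## Working session

There is one attempt and no reset: what is moved stays moved. The work goes in short steps, each a Python script; the robot and the scene stay as the last script left them, time stands still between calls to the robot, and variables do not carry over. Pictures are saved under pics/ and viewed, and the job is handed in when it is done.

```bash
mkdir -p pics; ls; python3 - <<'E'
from station import *
import cv2, numpy as np
print(get_time(),get_tcp_pos(),get_ee_rot(),get_ft_force())
for n in ["scene","top","wrist"]:
    im=read_camera(n); cv2.imwrite(f"pics/{n}0.png",im[:,:,::-1])
    i=camera_info(n); print(n,{k:np.round(np.array(v),4).tolist() if not isinstance(v,str) else v for k,v in i.items()})
E
```

```text
pics
0.0 [0.18913464 0.59502696 0.18538639] [ 4.47701547e-04  8.07151008e-01  5.90344496e-01 -6.52878043e-04] [ 0.67878698 -0.40958    -0.20643192]
scene {'intrinsics': [[392.5276, 0.0, 279.4312], [0.0, 392.5276, 212.8149], [0.0, 0.0, 1.0]], 'T': [[0.5544, -0.5381, 0.6349, 1.2009], [0.8322, 0.3624, -0.4196, -0.4566], [-0.0043, 0.761, 0.6487, 0.7868], [0.0, 0.0, 0.0, 1.0]]}
top {'intrinsics': [[401.8819, 0.0, 283.2873], [0.0, 401.8819, 206.2744], [0.0, 0.0, 1.0]], 'T': [[-0.0171, 0.9888, -0.1481, 0.3616], [-0.9995, -0.0128, 0.0294, -0.0046], [0.0272, 0.1485, 0.9885, 1.0631], [0.0, 0.0, 0.0, 1.0]]}
wrist {'intrinsics': [[325.1923, 0.0, 282.6311], [0.0, 325.1923, 213.7729], [0.0, 0.0, 1.0]], 'tool_from_camera': [[1.0, -0.0013, -0.0014, 0.0012], [-0.0016, -0.9622, -0.2723, -0.076], [-0.001, 0.2723, -0.9622, -0.1993], [0.0, 0.0, 0.0, 1.0]]}
```

View pics/scene0.png

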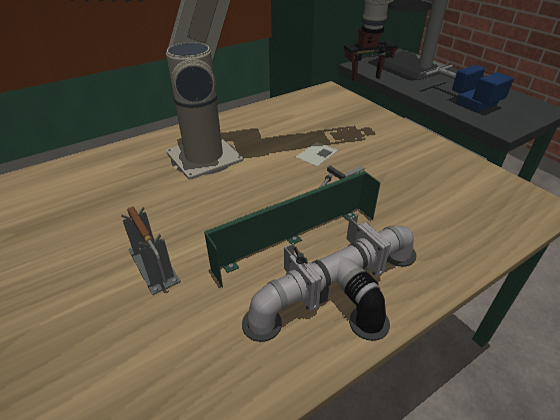

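View pics/top0.png

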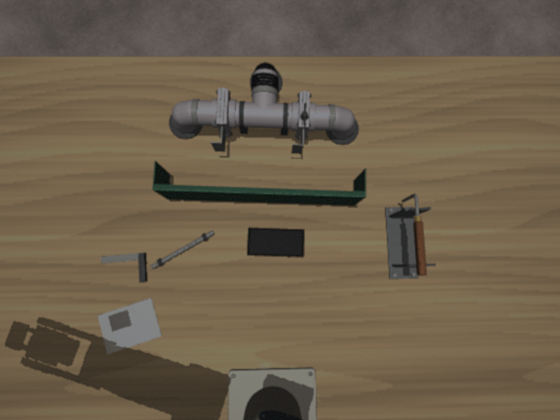

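View pics/wrist0.png

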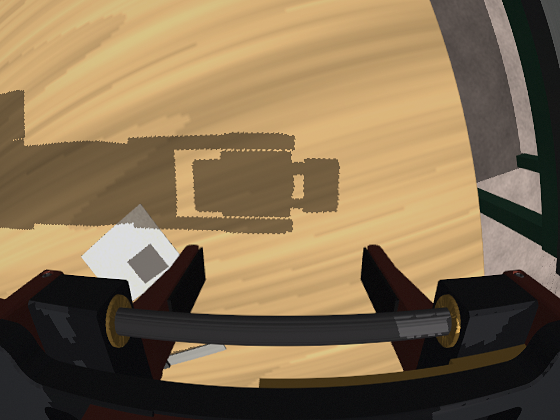

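The scene camera shows the hook in its rest at (140,240) and the upstand across the middle, with the gates behind it near (300,270) and (365,240). In the top picture the hook runs from (422,272) to (415,197), and the gate flanges are at (218,148) and (297,150). I'll zoom in for pixel measurements.

```bash
cat > h.py <<'E'
from station import *
import cv2, numpy as np
from scipy.spatial.transform import Rotation as R
def ray(n,u,v):
    i=camera_info(n);K=np.array(i["intrinsics"]);T=np.array(i["T"])
    d=np.array([(u-K[0,2])/K[0,0],-(v-K[1,2])/K[1,1],-1.0]);return T[:3,3],T[:3,:3]@d
def atz(n,u,v,z):
    o,d=ray(n,u,v);return o+d*(z-o[2])/d[2]
def proj(n,p):
    i=camera_info(n);K=np.array(i["intrinsics"]);T=np.array(i["T"])
    q=T[:3,:3].T@(np.array(p)-T[:3,3]);return K[0,0]*q[0]/-q[2]+K[0,2],K[1,1]*-q[1]/-q[2]+K[1,2]
def tri(a,b):
    o1,d1=ray(*a);o2,d2=ray(*b);A=np.stack([d1,-d2],1);s,r,_,_=np.linalg.lstsq(A,o2-o1,rcond=None)
    p,q=o1+d1*s[0],o2+d2*s[1];return (p+q)/2,np.linalg.norm(p-q)
def crop(f,x0,y0,x1,y1,k,out):
    im=cv2.imread(f)[y0:y1,x0:x1];im=cv2.resize(im,None,fx=k,fy=k,interpolation=cv2.INTER_CUBIC)
    im=np.clip(im.astype(float)*1.6,0,255).astype(np.uint8)
    for x in range((x0+9)//10*10,x1,10):
        cv2.putText(im,str(x),((x-x0)*k,10),0,.35,(0,255,255),1);cv2.line(im,((x-x0)*k,12),((x-x0)*k,18),(0,255,255),1)
    for y in range((y0+9)//10*10,y1,10):
        cv2.putText(im,str(y),(0,(y-y0)*k),0,.35,(0,255,255),1);cv2.line(im,(22,(y-y0)*k),(30,(y-y0)*k),(0,255,255),1)
    cv2.imwrite(out,im)
E
python3 -c "
from h import *
crop('pics/top0.png',370,180,470,290,5,'pics/c1.png')
crop('pics/top0.png',200,80,330,170,6,'pics/c2.png')
crop('pics/scene0.png',230,170,420,310,4,'pics/c3.png')
crop('pics/scene0.png',110,195,190,300,5,'pics/c4.png')"
```

```text
(no output)
```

View pics/c1.png

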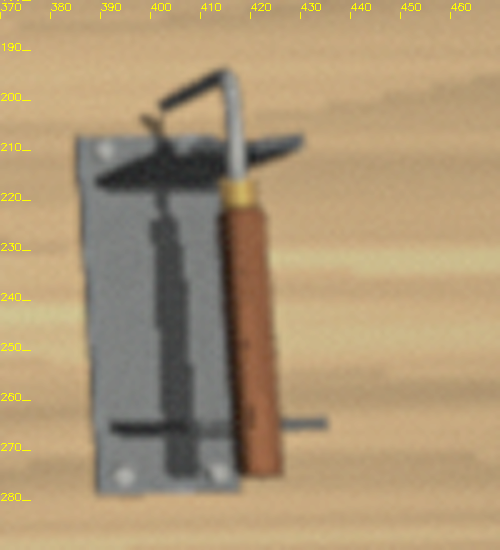

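View pics/c2.png

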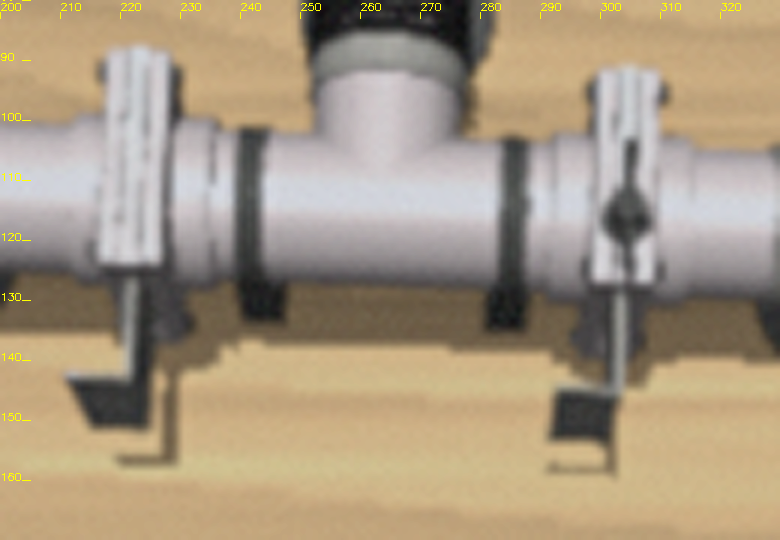

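View pics/c3.png

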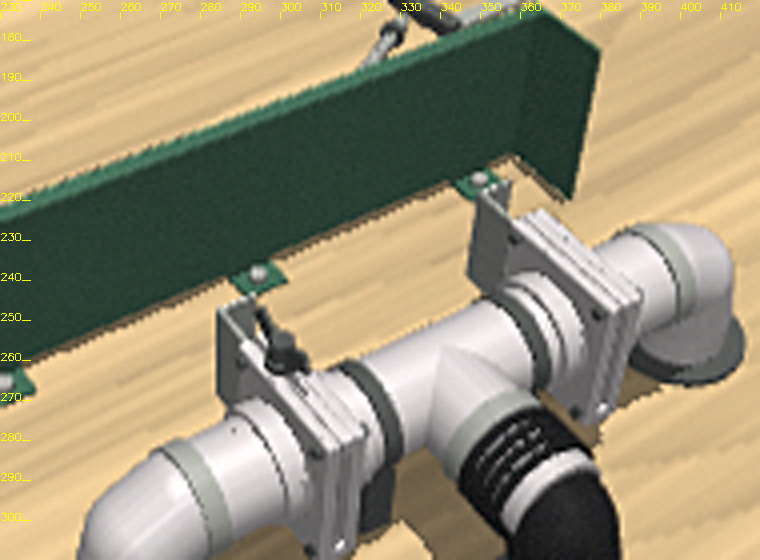

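View pics/c4.png

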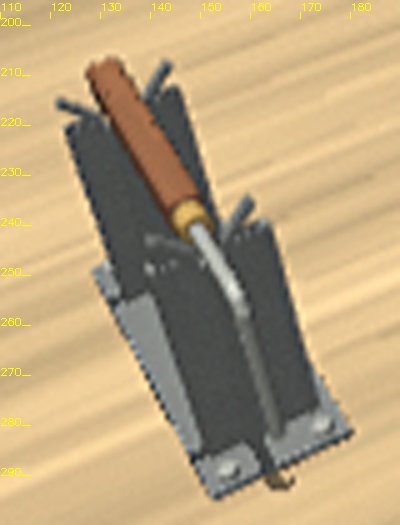

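```bash
python3 - <<'E'
from h import *
np.set_printoptions(precision=4,suppress=True)
P=lambda *a:print(*a)
for u,v in [(421.5,275),(416.5,221),(417,216.5),(415,195)]: P('hook',u,v,atz('top',u,v,.14))
for u,v in [(131.5,208.5),(148.5,240),(156.5,256)]: P('hook scene',atz('scene',u,v,.14))
P('leg end tri',tri(('top',401.5,201.5),('scene',164,282)))
P('bend tri',tri(('top',414.5,195),('scene',157.5,254.5)))
P('butt tri',tri(('top',422,275),('scene',131.5,209)))
for u,v in [(384.5,207.5),(389.5,278.5),(418,278.3)]: P('base',atz('top',u,v,.006))
for u,v in [(155,187.5),(366,199)]: P('upst',atz('top',u,v,.14))
P('flange1 tip top',atz('top',210.5,142.5,.118),'corner',atz('top',222,142.5,.118))
P('flange1 scene', atz('scene',348.5,216,.118),atz('scene',357,215.5,.118))
P('flange2 tip',atz('top',292.5,144.5,.118),atz('top',303,145.5,.118))
P('housing front',atz('top',215.5,123.5,.132),atz('top',227,124,.132), 'back',atz('top',219,88,.132))
P('plate at housing',atz('top',222,124,.118))
for i in [0]:
  for y in (.25,0,-.25): pass
P('phone',atz('top',276,242,.01),'stud',atz('top',183,250,.01),'sq',atz('top',142,267,.016))
E
python3 -c "
from h import *
crop('pics/top0.png',140,155,260,215,6,'pics/c5.png')
crop('pics/top0.png',290,160,380,220,6,'pics/c6.png')"
```

```text
hook 421.5 275 [ 0.3369 -0.3455  0.14  ]
hook 416.5 221 [ 0.4611 -0.3422  0.14  ]
hook 417 216.5 [ 0.4717 -0.3441  0.14  ]
hook 415 195 [ 0.5227 -0.3428  0.14  ]
hook scene [ 0.3405 -0.3453  0.14  ]
hook scene [ 0.4778 -0.3486  0.14  ]
hook scene [ 0.538  -0.3512  0.14  ]
leg end tri (array([ 0.5238, -0.3475,  0.0325]), np.float64(0.0045961782691061066))
bend tri (array([ 0.5244, -0.3457,  0.1297]), np.float64(0.0006837266839848084))
butt tri (array([ 0.3373, -0.3464,  0.1369]), np.float64(0.0026516039018390863))
base [ 0.5131 -0.3071  0.006 ]
base [ 0.3258 -0.31    0.006 ]
base [ 0.325  -0.3851  0.006 ]
upst [0.5478 0.2649 0.14  ]
upst [ 0.5146 -0.2262  0.14  ]
flange1 tip top [0.6618 0.1412 0.118 ] corner [0.6616 0.1134 0.118 ]
flange1 scene [0.6573 0.1178 0.118 ] [0.6681 0.1375 0.118 ]
flange2 tip [ 0.6551 -0.0578  0.118 ] [ 0.6524 -0.0833  0.118 ]
housing front [0.7047 0.1275 0.132 ] [0.7032 0.0999 0.132 ] back [0.795  0.1197 0.132 ]
plate at housing [0.7084 0.1137 0.118 ]
phone [ 0.4252 -0.0152  0.01  ] stud [0.4082 0.2259 0.01  ] sq [0.3664 0.3278 0.016 ]
```

View pics/c5.png

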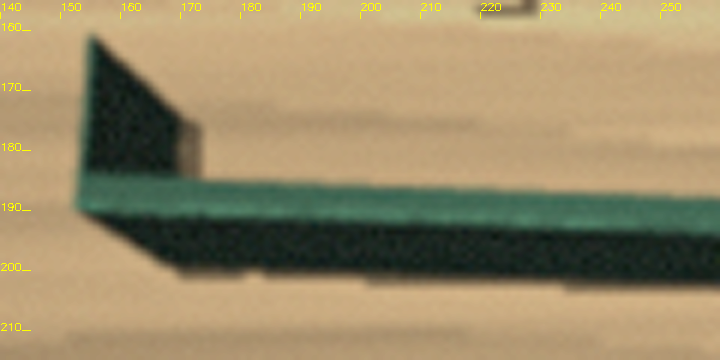

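View pics/c6.png

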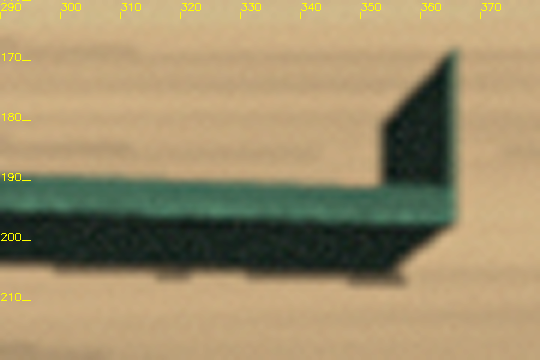

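The gate with no wing screw is the +y one: its flange runs from top (210,142) to (222,142). The plain gate's flange is at about (0.662, 0.127), and the hook grip is at about (0.421, -0.345). The heights and lengths match the given sizes. Next I'll move over the hook and check with the wrist camera.

```bash
cat >> h.py <<'E'
def quat(yaw):  # hook x yaw; tool x = -y_hook, tool y = -x_hook, z down
    c,s=np.cos(yaw),np.sin(yaw)
    M=np.array([[s,-c,0],[-c,-s,0],[0,0,-1.]]).T.T
    M=np.column_stack([[s,-c,0],[-c,-s,0],[0,0,-1.]])
    q=R.from_matrix(M).as_quat();return [q[3],q[0],q[1],q[2]]
def wcam(p=None,q=None):
    i=camera_info("wrist");K=np.array(i["intrinsics"]);T=np.array(i["tool_from_camera"])
    p=get_tcp_pos();q=get_ee_rot();W=np.eye(4);W[:3,:3]=R.from_quat([q[1],q[2],q[3],q[0]]).as_matrix();W[:3,3]=p
    return K,W@T
def wray(C,u,v):
    K,T=C;a=np.array([u-K[0,2],-(v-K[1,2])]);r=np.hypot(*a);th=r/K[0,0]
    d=np.array([np.sin(th)*a[0]/r,np.sin(th)*a[1]/r,-np.cos(th)]);return T[:3,3],T[:3,:3]@d
def watz(C,u,v,z):
    o,d=wray(C,u,v);return o+d*(z-o[2])/d[2]
def wproj(C,p):
    K,T=C;q=T[:3,:3].T@(np.array(p)-T[:3,3]);th=np.arctan2(np.hypot(q[0],q[1]),-q[2]);f=np.arctan2(-q[1],q[0])
    return K[0,2]+K[0,0]*th*np.cos(f),K[1,2]+K[0,0]*th*np.sin(f)
E
python3 - <<'E'
from h import *
import pickle
print(get_time(),get_ft_force())
move_pose([.421,-.345,.26],quat(.015))
print(get_time(),get_tcp_pos(),get_joint_pos())
C=wcam();pickle.dump(C,open('C1.pkl','wb'))
cv2.imwrite('pics/w1.png',read_camera('wrist')[:,:,::-1])
for p in [(.421,-.345,.135),(.421-.085,-.346,.147),(.421+.105,-.3435,.139),(.421+.105,-.3435,.035)]:print(wproj(C,p))
E
```

```text
0.15 [ 0.69890178  1.00274756 -0.21822452]
3.5417 [ 0.42135555 -0.34454192  0.25993084] [-7.07362958e-01  2.23492834e-01  1.73584035e+00  9.80109457e-05
  1.18238751e+00  8.47349432e-01]
(np.float64(284.8545963857543), np.float64(197.05141033349156))
(np.float64(284.2700063045507), np.float64(277.25817854281473))
(np.float64(285.34783899462553), np.float64(92.68346855974038))
(np.float64(284.77621203584897), np.float64(100.34586256887704))
```

View pics/w1.png

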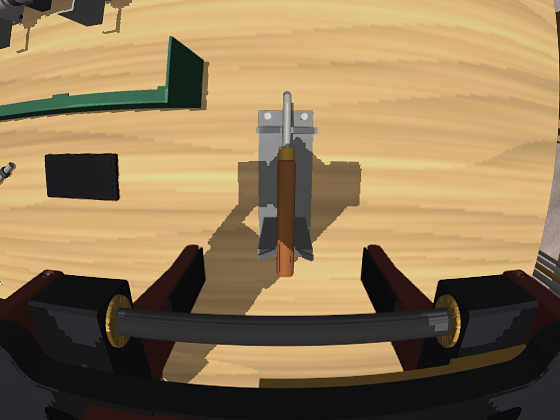

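The wrist view shows the hook handle's butt at (285.5,276) and the bend at (287.5,94), within 2 px of where I predicted. I'll refine the position, then grasp and lift.

```bash
python3 - <<'E'
from h import *
import pickle
C=pickle.load(open('C1.pkl','rb'))
b=watz(C,285.5,276,.147);e=watz(C,287.5,92,.137);m=watz(C,287,148,.145)
print(b,m,e)
yaw=np.arctan2(e[1]-b[1],e[0]-b[0]);print(yaw)
yaw=float(np.clip((yaw+.015)/2,-.02,.03))
gx=.5*((b[0]+.085)+(e[0]-.107)); gy=np.interp(gx,[b[0],e[0]],[b[1],e[1]]);gy=(gy+ -.3455)/2
print(gx,gy,yaw)
gx=(gx+.421)/2
json=dict(gx=float(gx),gy=float(gy),yaw=yaw)
movel([gx,gy,.20],quat(yaw),v=.2)
movel([gx,gy,.120],v=.1)
f0=get_ft_force()
command_gripper(0.0)
print(get_time(),get_grip_width()*88,get_tcp_pos(),get_ft_force()-f0)
pickle.dump((gx,gy,yaw),open('seat.pkl','wb'))
movel([gx,gy,.135],v=.05)
print(get_ft_force()-f0)
C=wcam();cv2.imwrite('pics/w2.png',read_camera('wrist')[:,:,::-1])
E
```

```text
[ 0.33754075 -0.34728455  0.147     ] [ 0.47187327 -0.34604331  0.145     ] [ 0.52692032 -0.34559123  0.137     ]
0.008941180510262535
0.42123053817219813 -0.3460181236734472 0.011970590255131267
6.3333 0.3855795660772406 [ 0.42109734 -0.34601125  0.11999218] [-1.0971616  -0.29532937 -0.30553633]
[-1.10647752 -0.06563699 -0.20954143]
```

View pics/w2.png

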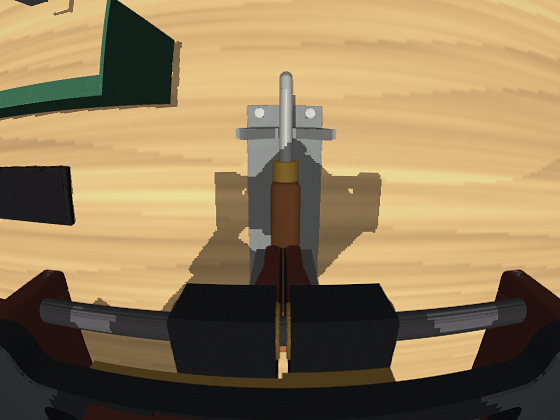

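The grip width reads about 0.4 mm, so the fingers have shut without the 18 mm handle between them. I'll look at it from the other cameras before moving.

```bash
python3 - <<'E'
from h import *
print(get_time(),get_tcp_pos(),get_ee_rot(),get_grip_width(),get_ft_force())
C=wcam()
cv2.imwrite('pics/s3.png',read_camera('scene')[:,:,::-1])
cv2.imwrite('pics/t3.png',read_camera('top')[:,:,::-1])
crop('pics/s3.png',90,150,200,310,5,'pics/s3c.png')
crop('pics/t3.png',360,170,470,300,5,'pics/t3c.png')
for p in [(.421+.04,-.3456,.145),(.421+.105,-.345,.139),(.421,-.346,.147),(.421,-.346,.1)]:print(wproj(C,p))
E
```

```text
6.8333 [ 0.42117123 -0.34605205  0.13521389] [-1.80540777e-05  7.11331025e-01 -7.02857118e-01  2.07771392e-04] 0.0043151280123512655 [ 0.2406928  -0.17978843  0.78873591]
(np.float64(285.5965310848757), np.float64(181.47158839297404))
(np.float64(286.094246491436), np.float64(72.6201843186623))
(np.float64(285.2268846120738), np.float64(246.01923517767023))
(np.float64(284.8029226706467), np.float64(223.2486626532611))
```

View pics/s3c.png

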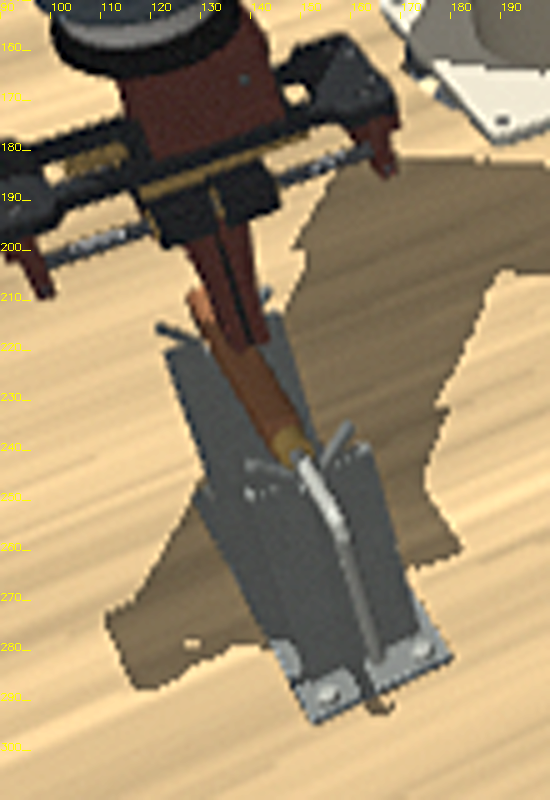

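View pics/t3c.png

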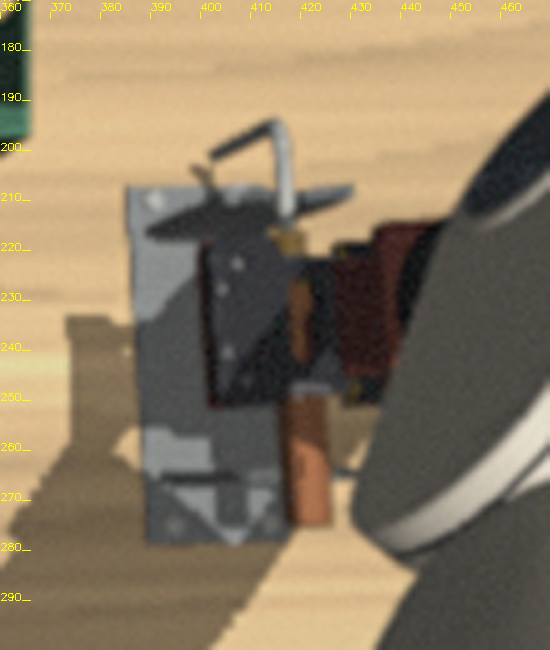

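```bash
python3 - <<'E'
from h import *
p=get_tcp_pos()
print(proj('scene',p),proj('scene',p+[0,0,.02]),proj('scene',p+[0,0,.06]), proj('scene',(.421,-.346,.135)))
print(proj('scene',p+[0,.0135,0]),proj('scene',p-[0,.0135,0]))
print(proj('scene',(.461,-.3456,.135)),proj('scene',(.526,-.345,.135)),proj('scene',(.336,-.347,.135)))
print(proj('scene',(.526,-.345,.035)))
for dz in (0,-.015,-.03): print(dz,proj('top',(.336,-.347,.147+dz)),proj('top',(.526,-.345,.137+dz)),proj('scene',(.526,-.345,.137+dz)))
E
```

```text
(np.float64(142.08577848509566), np.float64(227.59946786215517)) (np.float64(140.17794808801145), np.float64(221.5228740571294)) (np.float64(136.20183329032668), np.float64(208.85862749485182)) (np.float64(142.03439152183242), np.float64(227.58186090697095))
(np.float64(147.4330887603397), np.float64(225.5339340951671)) (np.float64(136.6752879097606), np.float64(229.68940661717068))
(np.float64(147.75158181375838), np.float64(236.91384372965362)) (np.float64(157.7059266359621), np.float64(253.2051804787565)) (np.float64(130.7688261174534), np.float64(209.30775717628265))
(np.float64(166.07926241648278), np.float64(281.501449355159))
0 (np.float64(423.33421838708455), np.float64(275.45471086230856)) (np.float64(415.4044692266617), np.float64(193.84053165100988)) (np.float64(157.5261043575876), np.float64(252.59750157130247))
-0.015 (np.float64(420.9165898102726), np.float64(275.3138371580212)) (np.float64(413.20386237316063), np.float64(194.95965502938645)) (np.float64(158.86222573372328), np.float64(257.1126972712764))
-0.03 (np.float64(418.57510778244716), np.float64(275.17740046549295)) (np.float64(411.06988046248836), np.float64(196.04489614888334)) (np.float64(160.1699693749004), np.float64(261.53199522636834))
```

```bash
crop() { :; }; python3 - <<'E'
from h import *
K,T=wcam()
i=camera_info('wrist');C=(np.array(i['intrinsics']),np.array(i['tool_from_camera']))
for z in (0,-.01,-.02,-.03,-.04):
    print(z,[tuple(np.round(wproj(C,(x,y,z)),1)) for x in (-.044,.044) for y in (-.01,.01)],[tuple(np.round(wproj(C,(0,y,z)),1)) for y in (-.01,.01)])
crop('pics/wrist0.png',140,230,220,320,6,'pics/wc0.png')
crop('pics/w2.png',235,220,335,390,4,'pics/wc2.png')
E
```

```text
0 [(np.float64(217.7), np.float64(224.3)), (np.float64(219.6), np.float64(252.7)), (np.float64(352.6), np.float64(224.5)), (np.float64(350.5), np.float64(252.8))] [(np.float64(285.3), np.float64(224.6)), (np.float64(285.1), np.float64(253.3))]
-0.01 [(np.float64(214.7), np.float64(229.2)), (np.float64(216.8), np.float64(258.6)), (np.float64(355.8), np.float64(229.4)), (np.float64(353.5), np.float64(258.8))] [(np.float64(285.4), np.float64(229.5)), (np.float64(285.2), np.float64(259.4))]
-0.02 [(np.float64(211.4), np.float64(234.5)), (np.float64(213.7), np.float64(265.1)), (np.float64(359.3), np.float64(234.7)), (np.float64(356.7), np.float64(265.3))] [(np.float64(285.5), np.float64(235.0)), (np.float64(285.3), np.float64(266.0))]
-0.03 [(np.float64(207.8), np.float64(240.4)), (np.float64(210.4), np.float64(272.2)), (np.float64(363.1), np.float64(240.6)), (np.float64(360.2), np.float64(272.3))] [(np.float64(285.6), np.float64(241.0)), (np.float64(285.4), np.float64(273.3))]
-0.04 [(np.float64(203.8), np.float64(246.9)), (np.float64(206.8), np.float64(279.9)), (np.float64(367.4), np.float64(247.1)), (np.float64(364.0), np.float64(280.1))] [(np.float64(285.8), np.float64(247.7)), (np.float64(285.6), np.float64(281.3))]
```

View pics/wc0.png

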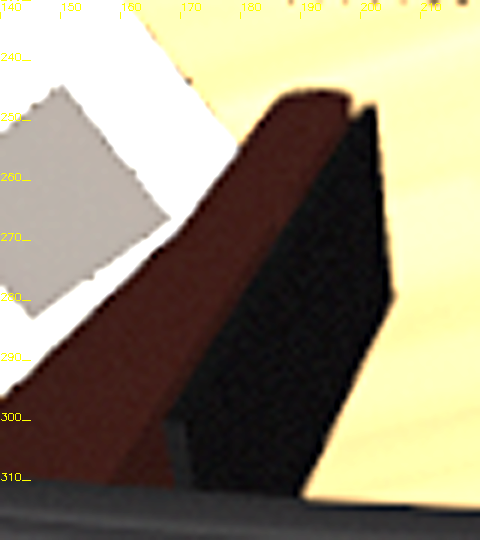

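View pics/wc2.png

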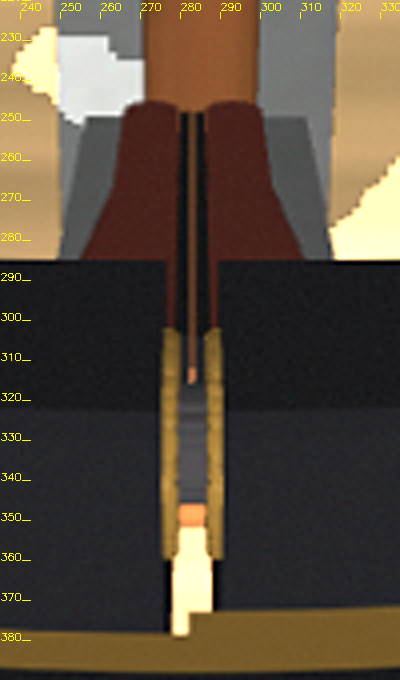

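The cameras show the cause. The real fingertips are about 40 mm behind the reported TCP: in the start wrist picture the pad corners at (202,247) and (205,280) only fit tool z = -0.040, and the scene view agrees. The fingers shut above the handle and touched nothing. I'll add 40 mm to the depth, correct 1.5 mm in y, and grasp again.

```bash
python3 - <<'E'
from h import *
import pickle
gx,gy,yaw=pickle.load(open('seat.pkl','rb')); gy-=.0015
pickle.dump((gx,gy,yaw),open('seat.pkl','wb'))
command_gripper(1.0)
movel([gx,gy,.110],quat(yaw),v=.1)
print(movel([gx,gy,.080],v=.06,until_force=8))
f0=get_ft_force();print(get_tcp_pos())
command_gripper(0.0)
print(get_time(),get_grip_width()*88,get_tcp_pos(),get_ft_force()-f0)
if get_grip_width()*88>14:
    movel([gx,gy,.10],v=.06); wait(.15)
    print(get_ft_force()-f0,get_grip_width()*88)
cv2.imwrite('pics/w4.png',read_camera('wrist')[:,:,::-1])
E
```

```text
False
[ 0.42111641 -0.34748873  0.0797982 ]
10.4333 18.009620437099194 [ 0.4211022  -0.34749902  0.07998731] [ 1.0877892  -0.04686192  0.3051927 ]
[ 0.37961293 -0.44509341 -1.83702154] 17.725527854144026
```

View pics/w4.png

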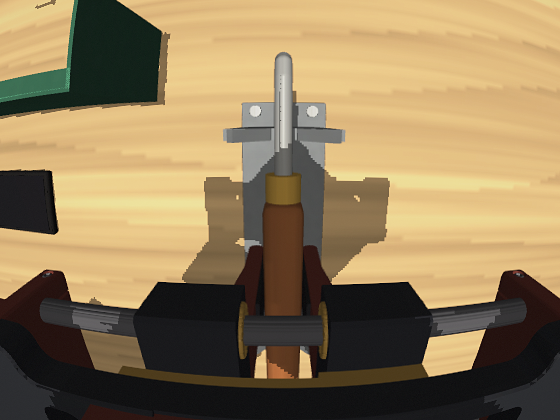

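The hook is in the fingers: width 18 mm and 1.8 N of weight. Next I'll lift it and carry it over the upstand to hover above the plain gate, then check with the cameras.

```bash
python3 - <<'E'
from h import *
import pickle
gx,gy,yaw=pickle.load(open('seat.pkl','rb'))
a,b=atz('top',153.5,190,.14),atz('top',365,197.5,.14)
gyaw=-np.arctan2(a[0]-b[0],a[1]-b[1]);print('upst',a,b,np.linalg.norm(a-b),gyaw)
ex=np.array([np.cos(gyaw),np.sin(gyaw),0])
leg=np.array([.684,.127,0])
g=leg-.105*ex
print('upstand front x at g.y',np.interp(g[1],[b[1],a[1]],[b[0],a[0]]),g)
pickle.dump((gyaw,),open('gyaw.pkl','wb'))
movel([gx,gy,.25],v=.25)
move_pose([g[0],g[1],.25],quat(gyaw))
print(get_time(),get_tcp_pos(),get_grip_width()*88)
wait(.2)
C=wcam();pickle.dump(C,open('C5.pkl','wb'))
cv2.imwrite('pics/w5.png',read_camera('wrist')[:,:,::-1])
cv2.imwrite('pics/s5.png',read_camera('scene')[:,:,::-1])
print('f',get_ft_force())
E
python3 -c "
from h import *
crop('pics/s5.png',200,80,400,300,3,'pics/s5c.png')"
```

```text
upst [0.54193014 0.26813557 0.14      ] [ 0.5182041 -0.2240269  0.14     ] 0.49273402700970576 -0.04817045450534966
upstand front x at g.y 0.5353700501161287 [0.5791218  0.13205594 0.        ]
13.7 [0.57918413 0.13110556 0.24984943] 17.765036913839747
f [-0.88495743 -0.03940911 -1.72125165]
```

View pics/w5.png

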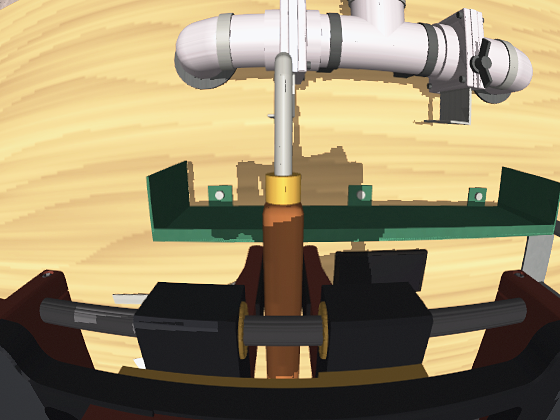

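View pics/s5c.png

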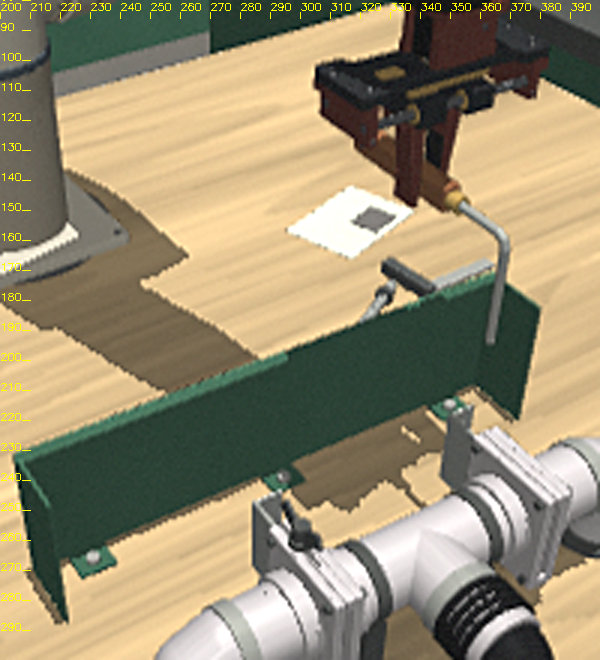

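The wrist view shows the leg's bend at (283,60) over the gate, and the shank hides the flange. The scene view shows the leg end at (364,194), well above everything. I'll sidestep 55 mm in +y to see the flange clearly and measure it against the leg.

```bash
python3 - <<'E'
from h import *
import pickle
p=get_tcp_pos()
movel([p[0],p[1]+.055,.25],v=.15);wait(.15)
C=wcam();pickle.dump(C,open('C6.pkl','wb'))
cv2.imwrite('pics/w6.png',read_camera('wrist')[:,:,::-1])
cv2.imwrite('pics/t6.png',read_camera('top')[:,:,::-1])
print(get_time())
crop('pics/w6.png',255,30,415,150,5,'pics/w6c.png')
crop('pics/t6.png',160,70,290,220,5,'pics/t6c.png')
E
```

```text
14.7667
```

View pics/w6c.png

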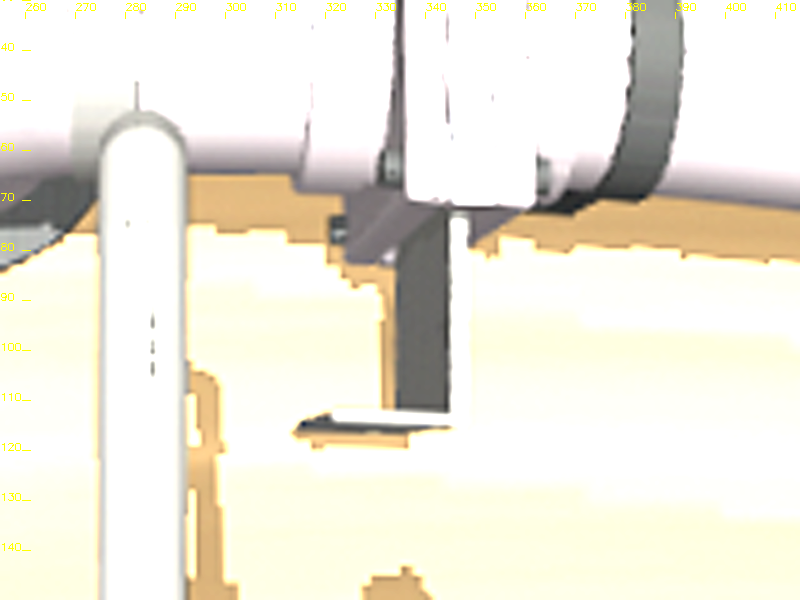

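View pics/t6c.png

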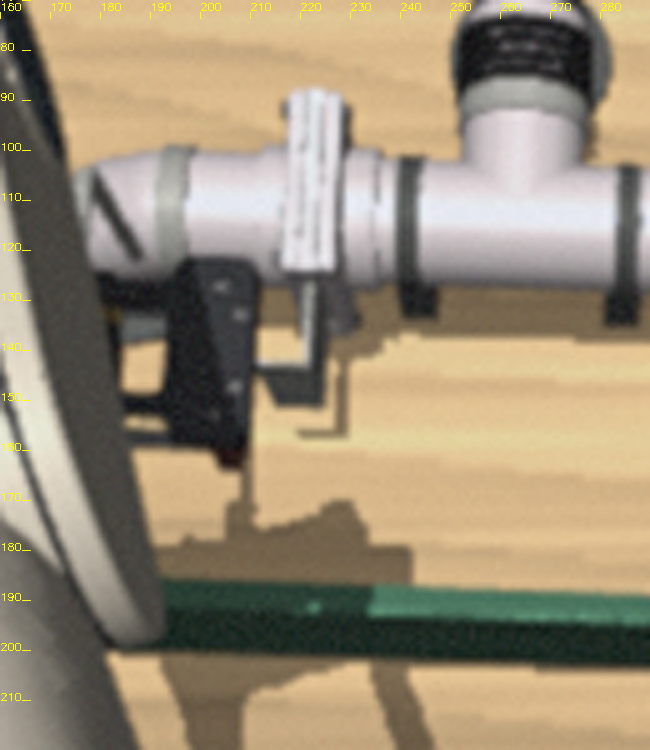

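View pics/w6.png

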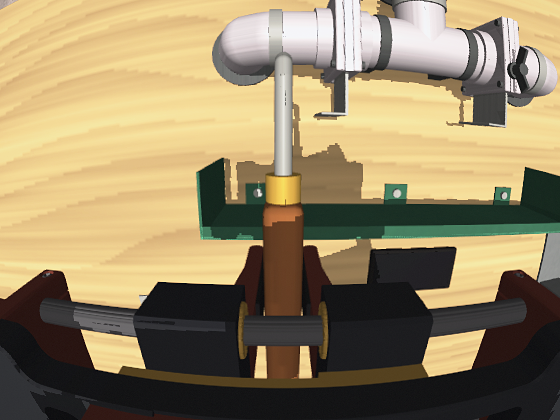

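```bash
python3 - <<'E'
from h import *
import pickle
C=pickle.load(open('C6.pkl','rb'))
print('cam',C[1][:3,3])
for n,u,v,z in [('F tip',316.5,112,.118),('F corner',348,111.5,.118),('plate@h',346.5,72,.118),('housL',335,70.5,.132),('housR',361.5,71,.132),('bend outer',283.5,53,.305),('collar front',283,176,.31),('ups L',200,239.5,.14)]:
    print(n,watz(C,u,v,z))
tcp=get_tcp_pos();print(tcp)
gy=pickle.load(open('gyaw.pkl','rb'))[0];ex=np.array([np.cos(gy),np.sin(gy),0])
print('bend expected', tcp+ex*.109,'leg axis',tcp+ex*.105)
C5=pickle.load(open('C5.pkl','rb'))
print('leg end scene: pred',proj('scene',np.array([.684,.128,.205])))
# top/t0 back edge of lip
a,b=atz('top',153.5,184.5,.14),atz('top',365,191,.14);print('lip back',a,b,-np.arctan2(a[0]-b[0],a[1]-b[1]))
print('lens',atz('top',153.5,190,.14))
E
```

```text
cam [0.65276058 0.18369602 0.44921684]
F tip [0.66375219 0.14929765 0.118     ]
F corner [0.66376717 0.11694849 0.118     ]
plate@h [0.70494319 0.11677262 0.118     ]
housL [0.70419782 0.13089376 0.132     ]
housR [0.70400433 0.1044748  0.132     ]
bend outer [0.68471084 0.18191141 0.305     ]
collar front [0.63033079 0.18469189 0.31      ]
ups L [0.54160956 0.27488022 0.14      ]
[0.57929355 0.18572074 0.25002834]
bend expected [0.68816711 0.18047219 0.25002834] leg axis [0.68417175 0.1806648  0.25002834]
leg end scene: pred (np.float64(362.98171550490963), np.float64(193.31872130239987))
lip back [0.55492862 0.26853181 0.14      ] [ 0.53369478 -0.22476246  0.14      ] -0.04301843599167066
lens [0.54193014 0.26813557 0.14      ]
```

The flange's back face is at x≈0.664 and spans y from 0.117 to 0.145. The housing face is at x≈0.704, which gives a 40 mm gap as expected, so the slide is nearly shut. The leg axis is at x≈0.682, in the middle of the gap. I'll go back over it and lower the leg.

```bash
python3 - <<'E'
from h import *
import pickle
gy=pickle.load(open('gyaw.pkl','rb'))[0]
movel([.580,.1325,.25],v=.15)
wait(.1);f=get_ft_force()
print(f,movel([.580,.1325,.117],v=.08,until_force=3.5))
wait(.2);print(get_time(),get_tcp_pos(),get_ft_force()-f,get_grip_width()*88)
cv2.imwrite('pics/s7.png',read_camera('scene')[:,:,::-1])
C=wcam();pickle.dump(C,open('C7.pkl','wb'))
cv2.imwrite('pics/w7.png',read_camera('wrist')[:,:,::-1])
crop('pics/s7.png',280,120,430,270,4,'pics/s7c.png')
E
```

```text
[-0.26833029  0.0946139  -1.3934316 ] False
17.3833 [0.58017705 0.13253643 0.11727859] [ 0.23971672  0.06092165 -0.21118731] 18.106293464289532
```

View pics/s7c.png

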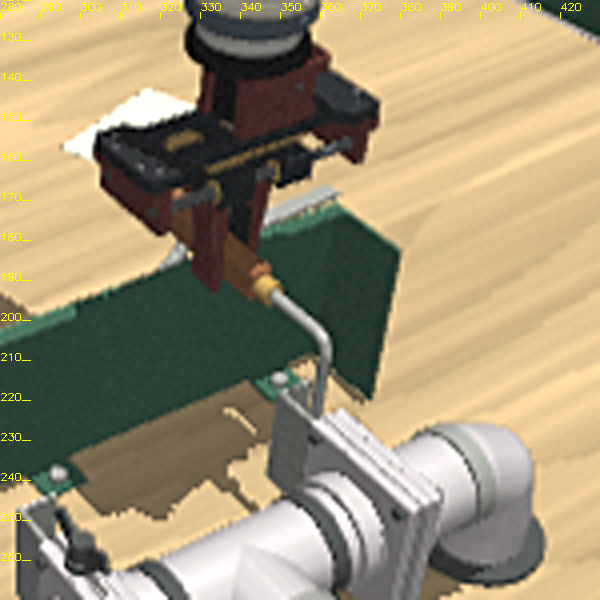

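View pics/w7.png

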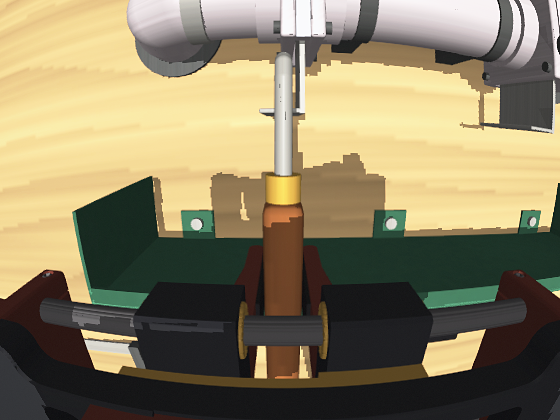

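The leg is down in the gap. In the scene view it enters at (356,218) between flange and housing, and in the wrist view the shank at column 284 crosses the flange line at row 110. Next is a slow pull with force monitoring.

```bash
python3 - <<'E'
from h import *
import pickle
gy=pickle.load(open('gyaw.pkl','rb'))[0];ex=np.array([np.cos(gy),np.sin(gy),0])
fs=[]
for _ in range(10): fs.append(get_ft_force());wait(.01)
f0=np.mean(fs,0);print('noise',np.std(fs,0));np.save('f0.npy',f0)
p0=np.array([.580,.1325,.117]);np.save('p0.npy',p0)
def F():
    return float(np.mean([(wait(.01),(get_ft_force()-f0)@ex)[1] for _ in range(4)]))
movel(p0-.008*ex,v=.03);print('8mm',F())
hit=movel(p0-.095*ex,v=.014,until_force=5.0)
p=get_tcp_pos();print(hit,get_time(),'travel',(p0-p)@ex,'F',F(),get_ft_force()-f0)
E
```

```text
noise [0.54044404 0.33474231 0.52893665]
8mm -0.1805564015756331
True 21.6833 travel 0.06311001700295014 F 1.5176181460446574 [1.98591306 0.27575408 0.47236175]
```

```bash
python3 - <<'E'
from h import *
gy=__import__('pickle').load(open('gyaw.pkl','rb'))[0];ex=np.array([np.cos(gy),np.sin(gy),0])
f0=np.load('f0.npy');p0=np.load('p0.npy')
def F(n=5):
    return float(np.mean([(wait(.01),(get_ft_force()-f0)@ex)[1] for _ in range(n)]))
s=float((p0-get_tcp_pos())@ex)
L=[]
for k in range(14):
    s+=.0007; movel(p0-s*ex,v=.01)
    f=F(); L.append((round(s*1e3,1),round(float((p0-get_tcp_pos())@ex)*1e3,1),round(f,2)))
    if f>6.3: break
print(L,get_time())
if f>6.3:
    print('hold',[round(F(8),2) for _ in range(6)])
C=cv2.imwrite('pics/w8.png',read_camera('wrist')[:,:,::-1]);cv2.imwrite('pics/s8.png',read_camera('scene')[:,:,::-1])
print(get_time(),get_tcp_pos(),get_grip_width()*88)
E
```

```text
[(63.8, 63.2, 5.11), (64.5, 63.2, 7.62)] 22.3
hold [7.6, 7.58, 7.48, 7.55, 7.74, 7.32]
22.8 [0.51686049 0.13563918 0.11701176] 17.655023360643067
```

View pics/w8.png

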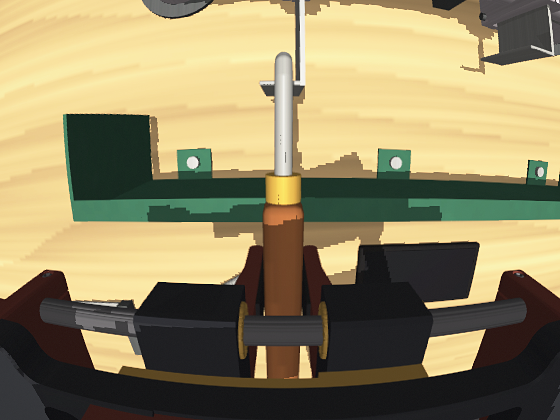

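The force rose to 7.6 N and stayed there with no further travel, so the slide is firmly on its stop after about 49 mm, held for over 0.5 s. I'll hold briefly, unload, lift out and go back above the rest.

```bash
python3 - <<'E'
from h import *
import pickle
gy_=pickle.load(open('gyaw.pkl','rb'))[0];ex=np.array([np.cos(gy_),np.sin(gy_),0])
gx,gy,yaw=pickle.load(open('seat.pkl','rb'))
f0=np.load('f0.npy')
wait(.3);print('F',(get_ft_force()-f0)@ex)
p=get_tcp_pos()+.018*ex;p[2]=.117
movel(p,v=.04);wait(.1);print('free',(get_ft_force()-f0)@ex)
print(movel([p[0],p[1],.25],v=.12,until_force=5),get_tcp_pos())
cv2.imwrite('pics/s9.png',read_camera('scene')[:,:,::-1])
move_pose([gx,gy,.25],quat(yaw))
movel([gx,gy,.15],v=.15);wait(.2)
print(get_time(),get_tcp_pos(),get_grip_width()*88)
C=wcam();cv2.imwrite('pics/w9.png',read_camera('wrist')[:,:,::-1]);cv2.imwrite('pics/s9b.png',read_camera('scene')[:,:,::-1])
crop('pics/s9b.png',90,120,220,310,4,'pics/s9bc.png')
crop('pics/s9.png',230,170,420,310,4,'pics/s9c.png')
E
```

```text
F 8.145217042611506
free 0.16237735679231166
False [0.53424282 0.1346603  0.24914687]
27.9583 [ 0.42170199 -0.34797053  0.1510303 ] 17.887797522766583
```

View pics/s9c.png

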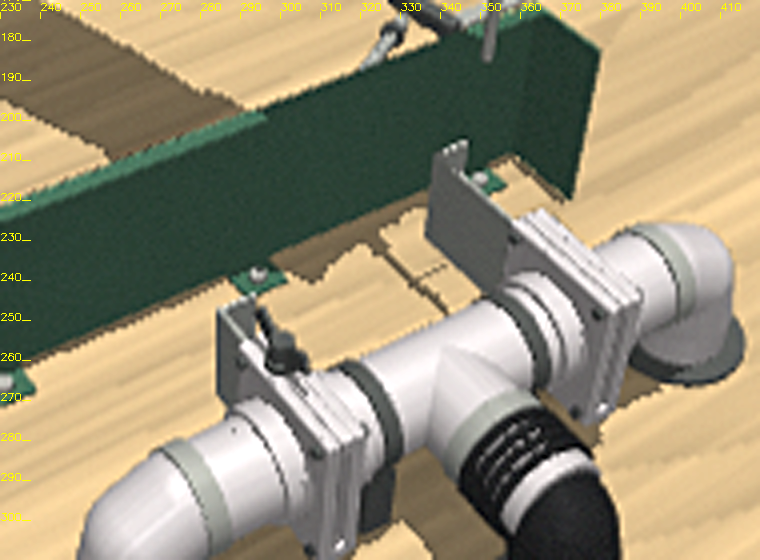

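View pics/w9.png

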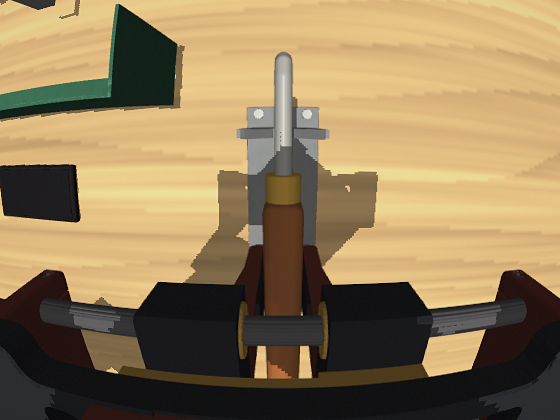

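View pics/s9bc.png

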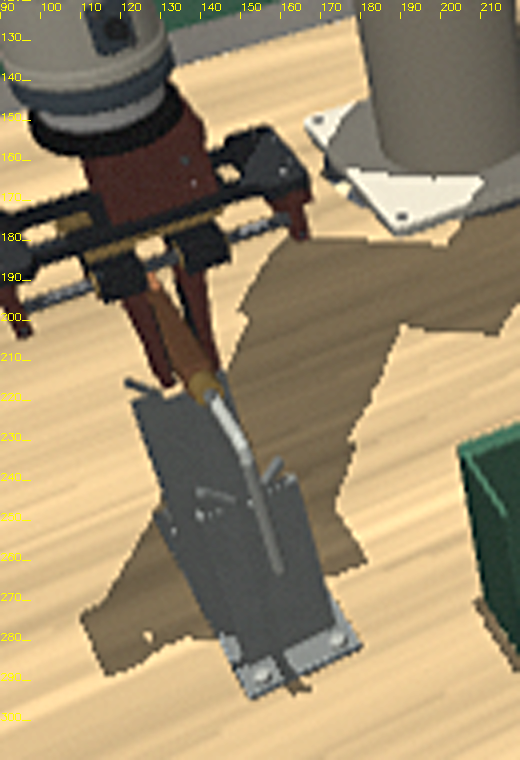

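The slide stays well drawn out, with its flange now at (341,207) in the scene view. The hook is lined up over the rest. I'll lower it, release and back off.

```bash
python3 - <<'E'
from h import *
import pickle
gx,gy,yaw=pickle.load(open('seat.pkl','rb'))
wait(.1)
print(movel([gx,gy,.10],v=.1,until_force=5))
print(movel([gx,gy,.0805],quat(yaw),v=.04,until_force=4),get_tcp_pos())
wait(.2);print('w',get_ft_force(),get_grip_width()*88)
command_gripper(1.0);wait(.3)
print('open',get_ft_force(),get_grip_width())
movel([gx,gy,.14],v=.1)
movel([gx,gy,.26],v=.2);wait(.3)
print(get_time(),get_tcp_pos(),get_ft_force())
C=wcam();cv2.imwrite('pics/w10.png',read_camera('wrist')[:,:,::-1]);cv2.imwrite('pics/s10.png',read_camera('scene')[:,:,::-1])
crop('pics/s10.png',90,120,220,310,4,'pics/s10c.png')
E
```

```text
False
True [ 0.42076913 -0.34719119  0.07992175]
w [0.04038583 0.16367757 5.25700127] 17.933062740705207
open [-0.13997081 -0.46682861  0.30549592] 1.000197515492355
32.7917 [ 0.4207536  -0.34722524  0.25897385] [ 0.0519523  -0.33104143 -0.11849363]
```

View pics/w10.png

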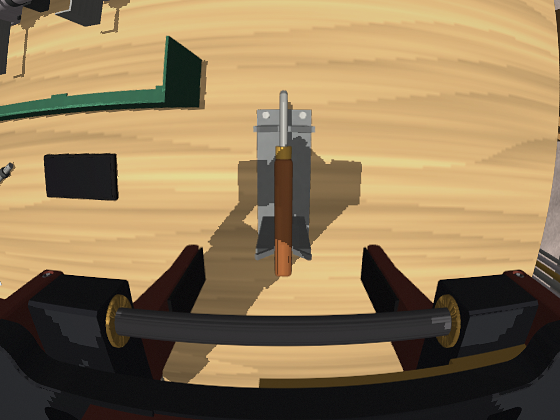

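View pics/s10c.png

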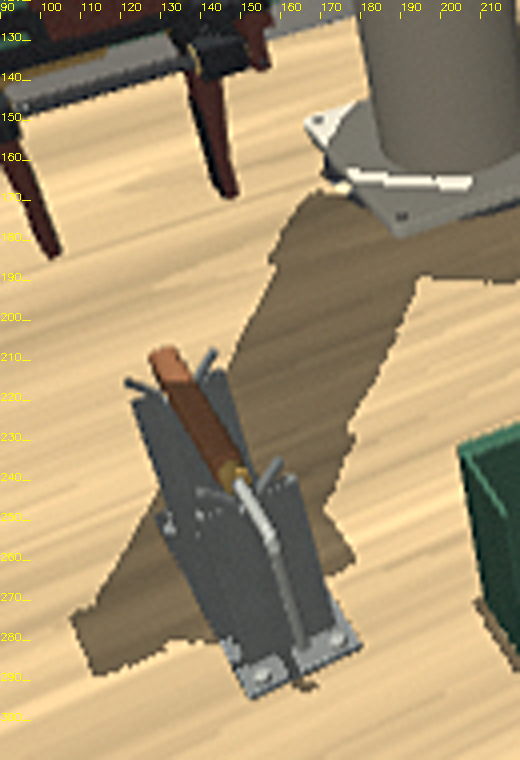

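The hook hangs in both notches, in the scene view exactly as at the start (butt (131,208), leg end (165,282)). The gripper is clear, so I'll take one last top picture and hand in.

```bash
python3 - <<'E'
from h import *
cv2.imwrite('pics/t11.png',read_camera('top')[:,:,::-1])
a=cv2.imread('pics/s10.png')
job_done();print(get_time())
E
```

```text
the job is handed in; nothing more can be done
the job is handed in; nothing more can be done
```

View pics/t11.png

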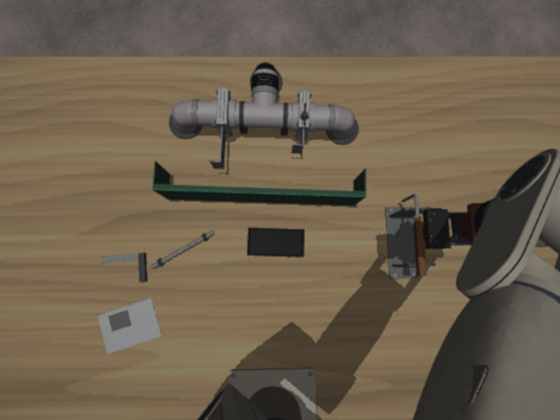

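I drew the slide of the gate with no wing screw (the one on the +y side) out to its stop with the hook and hung the hook back in its rest. I handed the job in at about 33 s; no verdict is reported.

- **Pull:** the slide came out about 49 mm by my estimate from arm travel. At the stop the force read a steady 7.3 to 8.1 N with no further movement, held for over 0.8 s. The highest averaged reading was 7.7 N and the highest single one 8.1 N, but I did not log force throughout the pull.
- **Last pictures:** the hook hangs in both notches, in the same place in the pictures as at the start. The slide is still drawn out. The second gate, stud, square and phone look unmoved in the top picture, and the open gripper is clear of everything.

**What disagreed:**
- **First grasp missed:** the real fingertips are about 40 mm short of the reported TCP. The fingers closed above the handle without disturbing it. I allowed for the 40 mm and the second grasp held.
- **Gate angle:** the upstand gave about -0.045 rad and the wrist view about 0. I pulled at -0.048 rad.
- **Early stop on the pull:** the move tripped its 5 N limit, but the reading just after was only 1.5 to 2 N. I went on in 0.7 mm steps until the force rose on the stop.
- **Setting the hook down:** lowering it tripped the 4 N contact limit right at seat height. The hook was seated, so I let go there.

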